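# Hang the washed parts basket to drip and press its label home behind the rail lip

## Robot

A 6-joint arm with a two-finger parallel gripper is mounted at the origin on a cart in front of the work surface, level with it; the furniture and walls round the work are solid. World frame = base frame: x ahead of the robot, y to its left, z up, the work surface at z = 0. Lengths are in m, angles in rad, forces in N, time in s.
With the tool pointing down it reaches from about 0.35 to 0.775 m from the base axis. Payload 5.5 kg.
Tool frame: the origin (TCP) lies at the very end of the fingers, on their centre line; the grasp point (between the pads) lies 19 mm behind it; z points along the fingers, y is the direction in which the jaws open and shut (so a half turn about z gives the same grasp; the last joint's range is limited). The gripper opens to 85 mm and grips with 20 to 120 N. Pads are 22 mm wide; open, the fingers measure 114 mm over their backs; the gripper's body (76 mm by 85 mm) begins 54 mm behind the grasp point. The pads swing forward as they close: fully open they stand 13 mm farther back than shut.
Start: joints at [1.199, 0.313, 0.046, 1.304, 0, 1.431], TCP at [0.132, 0.56, 0.231] pointing down, gripper open.
Joint ranges: [-2.76, 2.76], [-0.86, 1.69], [-1.03, 1.26], [-2.2, 2.34], [-1.47, 1.5], [-3.14, 3.14]. Speed limits (rad/s): [2.57, 2.57, 3.14, 3.14, 3.14, 3.14].

## Interface

Orientations are given as a unit quaternion [w, x, y, z].
In Python, from workcell import get_state, imaging, env, spotter gives the robot as it stands.
- The arm moves only by the tool play_rows, never from a script. Its argument "moves" is a list of rows, each an object with "claw": the finger opening in cm, from 0 to 8.54; "delta_pos": the shift along the tool's x, y, z in cm, a list of three; "twist": the turn about the tool's z in degrees. A call has 1 to 12 rows; each row is the pose to reach, as a shift and turn from the pose commanded when the call began, along the tool's axes at that moment; what a row does not reach only later rows make up. A row lasts 1/8 s, in which the tool goes at most 62.5 mm and 10.7 degrees, less where a joint would pass 70% of its speed; a pose out of reach is approached as far as the arm can. A call with a gripper value outside its range is refused whole. The fingers move at their own pace and stop on an object; "force" is the grip in N (left out, the last holds). Time passes only in rows, so rows that repeat a pose let the fingers close. It gives the time, the measured TCP pose, the force and the opening at its end, in the units of the state.
- get_state(): the state, without advancing time (a new reading comes with each control period).
- imaging.read_camera(name): name is "scene" or "top" or "wrist"; returns the picture (420x560x3 uint8, red, green, blue); there is no depth.
- imaging.camera_info(name): a dict with "fx", "fy", "cx", "cy" (pixels), "k1" (the pictures are not rectified: a ray, as slopes to the right and down, at radius r is drawn at 1 + k1 r^2 times it, then the intrinsics apply), "world_to_cam" (4x4, takes a point from world to camera coordinates). Camera axes: x right, y down, z forward; pixel columns grow to the right and rows downward; lengths in m; the calibration is good to about 2 mm. A picture is of the moment at which its call begins: read the wrist's pose just before it. camera_info takes no time and is no camera call; for the wrist camera it gives the pose at the moment of the call.
- env.hand_in(): hands the job in, once; it reports no verdict.
Trained networks look in the newest picture that a camera, given by its name, has taken for a name from the list of things; names that differ only in an ending like _2 or _b are one class to them, and where a whole thing is asked for, a point or a joint stands for the part that bears it (a point fixed in the world has none). Each returns a list of dicts, best first, with "conf" (0 to 1); they miss things now and then, are a little off and sometimes report something else, mostly with a low value. They report only what shows in the picture. A call takes as long as a camera call.
- spotter.spot_in(camera, query): "extent" ([left, top, right, bottom] in pixels, round what is visible of it).
The state is a dict: "clock": time; "joint_pos": joint angles; "qvel": joint speeds; "tau": joint torques, N m; "tcp_pos": TCP position; "orientation": TCP orientation; "wrist_force": force on the tool from outside, world axes, zero at the start; "ft_torque": the same for the moment, N m; "finger_gap": finger opening in m.
Only numpy, scipy, OpenCV 4.12 (cv2) and the standard library are available. Lean on these libraries where they do the work, as an engineer would, in place of code of your own. Each camera call takes 0.05 s, during which the arm holds its last target. There are 200 camera calls.

## Task

Hang the wire basket of washed parts by its handle on the twin-prong hook of the drip stand and let go of it. Then take the blue label holder, the one that matches the basket's handle, out of the wooden block and push it down behind the lip of the rail at the front of the stand, against the spring, until it is fully home. Finish while still pressing it fully home, because it springs back up until the thumbscrews are tightened; leave the yellow holder and everything else on the bench alone.

Things in the scene. Friction and masses are not known exactly. Their poses are not given: they have to be found in the camera images.
- drip_stand: Fixed drip stand, 170 mm wide (y): dark base plate (x = -164 to +108 mm), shallow steel drip tray (rim 25 mm above the table), two rear posts with a cross bar (x = +92 mm, 200 mm high), a twin-prong hook pointing to -x (towards the robot) and an aluminium label rail along the front edge. Origin on the table under the hook's seat; x to the stand's back, y to its left, z up.
- hook_seat (a point): Where the centre of the basket's handle bar lies when hung: midway between the prongs, 182 mm above the table, axes as the stand's. Prongs: 8 mm rods at y = -36 and +36 mm (64 mm clear between); 23 mm in front of the seat their tips end 202 mm above the table, so lift the bar's centre above 206 mm to pass; behind the seat they rise gently to the cross bar. Nothing stands above.
- basket: Loose wire basket with metal fittings in it, 66 (x) by 104 (y) by 47 mm high, about 0.13 to 0.25 kg, with a rigid upright wire handle (bail) over its middle. Origin at the centre of its underside, z up, y along the handle bar.
- basket_grip (a point): Centre of the blue sleeve on the handle bar, 125 mm above the basket's underside: sleeve 12 mm thick, 40 mm long along the basket's y. Bare 6 mm wire runs straight on to 50 mm either side of the centre, then down to the basket's ends; this bare wire, either side of the sleeve, hangs on the two prongs. Opening under the bar: 100 mm wide, 75 mm high.
- blue_label: The blue label holder (loose, 60 g): upright plate 5 mm thick (x), 70 mm wide (y), 60 mm high, white paper on its -x face, with a finger tab standing on the middle of its top edge. Origin at the centre of its lower edge, z up. It stands upright in one of the outer slots of the wooden block, its lower edge 10 mm above the table, 24 mm deep in the slot.
- blue_label_tab (a point): Centre of the blue label holder's finger tab, 75 mm above the plate's lower edge: tab 10 mm thick (x), 24 mm wide (y), 30 mm high, from 60 to 90 mm above the lower edge. Axes as the holder's.
- blue_label_foot (a point): Centre of the lower edge of the blue label holder's plate.
- slot_home (a point): Where the centre of the holder's lower edge lies when fully home: 150 mm in front of the hook seat, 16 mm above the table, axes as the stand's. The slot is 8 mm wide (x), 76 mm long (y), open at the top between front lip and back wall, whose flared mouth is about 20 mm wide and ends 50 mm above the table. A sprung strip meets the holder's lower edge 8 mm above this point.
- ejector (a joint): Travel of the sprung strip in the slot's floor, in m: 0 is up, 0.008 is fully down on its stop (holder fully home). It pushes back with about 4 N at the start of its travel and 9 N at the end, and pushes the holder back up when that is released.
- label_block: Fixed wooden block 116 (x) by 94 (y) by 34 mm high with three parallel slots along its y, 38 mm apart. The two label holders stand in the outer slots, 76 mm apart, which in which slot varies; the middle slot is empty. Origin at the centre of its underside.
- yellow_label: The yellow label holder, the same as the blue one in shape; it stays in the block.
- wash_bottle: White squeeze bottle with a red spout, 62 mm thick, 206 mm high, standing behind the work; leave alone.
- vial: Small amber vial with a black cap, 28 mm thick and 64 mm high, behind the work; leave alone.
- timer: White bench timer, 66 by 66 by 20 mm, lying behind the work; leave alone.
- forceps: Steel forceps, 120 mm long, lying on the table to the right; leave alone.
- petri: Clear dish with a yellow-brown filling, 88 mm across and 15 mm high, far to the right; leave alone. Beyond it, from about x = 0.48 m on and right of y = -0.1 m, a platform with an instrument stands up to 0.3 m high: come round in front of it or above it.

How it is judged:
On the way, in this order (a step that is already met when the one before it is completed fails the run):
1. the basket hangs by its handle on both prongs of the hook, let go of (x of basket_grip in the frame of hook_seat between -0.022 and 0.07 m and y of basket_grip in the frame of hook_seat between -0.02 and 0.02 m and z of basket_grip in the frame of hook_seat between -0.01 and 0.016 m and angle between basket_grip's own z axis and vertical below 0.25 rad and contact force between basket and drip_stand above 0.4 N and contact force between basket and the arm below 0.05 N and contact force between basket and the fingers below 0.05 N and linear speed of basket below 0.05 m/s), for 0.3 s.
2. the blue label holder's foot is in the slot behind the lip, down on the sprung strip (x of blue_label_foot in the frame of slot_home between -0.005 and 0.005 m and y of blue_label_foot in the frame of slot_home between -0.007 and 0.007 m and z of blue_label_foot in the frame of slot_home below 0.012 m), for 0.1 s.
At the end, for the whole second after the job is handed in: The basket hangs upright, untouched, on the hook (handle bar on both prongs, sideways within 20 mm); the blue holder stands upright in the slot, its foot within 5 mm (x), 7 mm (y) and 2.5 mm (z) of fully home, the sprung strip pressed over 6 mm, fingers bearing on it with over 3 N (all of step 1 and x of blue_label_foot in the frame of slot_home between -0.005 and 0.005 m and y of blue_label_foot in the frame of slot_home between -0.007 and 0.007 m and z of blue_label_foot in the frame of slot_home below 0.0025 m and value of joint ejector above 0.006 m and angle between blue_label_tab's own z axis and vertical below 0.12 rad and angle between the y axis of blue_label_tab and the y axis of slot_home, either way round below 0.12 rad and contact force between blue_label and the fingers above 3 N and linear speed of blue_label below 0.02 m/s); the arm keeps its last pose, push and grip.
It fails at once if the yellow label holder is pulled out or shifted by more than 20 mm (distance of yellow_label from where it was at the start of the episode above 0.02 m).
It fails at once if the wash bottle, vial, timer, forceps or dish is moved by more than 30 mm (distance of any of wash_bottle, vial, timer, forceps, petri from where it was at the start of the episode above 0.03 m).
It also fails if it takes over 54 s, if anything falls off the work surface, if the arm or the gripper's body presses on something with over 40 N, if the wrist force passes 120 N, or if a joint passes its speed limit or range.

## Working session

There is one attempt and no reset: what is moved stays moved. The work goes in short steps, Python scripts to look and compute and a tool call to move; the robot and the scene stay as the last step left them, time stands still between calls to the robot, and variables do not carry over. Pictures are saved under pics/ and viewed, about 8 in all and at most 12, crops included, and the job is handed in when it is done.

Besides the shell and the picture viewer there is one more tool, called after "Call:" as a command line: name --argument value ..., lists and objects as JSON in quotes. play_rows: Moves the arm, as the interface text tells. Its arguments: {"type":"object","properties":{"moves":{"type":"array"},"force":{"type":"number"}},"required":["moves"]}

```bash
mkdir -p pics; cat > h.py <<'E'
import numpy as np, cv2
from workcell import get_state, imaging, env, spotter
def cam(n):
    c=imaging.camera_info(n); return c
def proj(c,P):
    P=np.atleast_2d(P); T=np.array(c["world_to_cam"]); q=P@T[:3,:3].T+T[:3,3]
    s=q[:,:2]/q[:,2:]; s=s*(1+c["k1"]*(s**2).sum(1,keepdims=True))
    return s*[c["fx"],c["fy"]]+[c["cx"],c["cy"]]
def ray(c,uv):
    d=(np.array(uv,float)-[c["cx"],c["cy"]])/[c["fx"],c["fy"]]; s=d.copy()
    for _ in range(20): s=d/(1+c["k1"]*(s@s))
    T=np.array(c["world_to_cam"]); R=T[:3,:3]
    return -R.T@T[:3,3], R.T@np.r_[s,1]
def atz(c,uv,z):
    o,d=ray(c,uv); return o+d*(z-o[2])/d[2]
def save(n,img,crop=None,k=1):
    if crop: l,t,r,b=crop; img=img[t:b,l:r]
    img=cv2.resize(img,None,fx=k,fy=k,interpolation=cv2.INTER_CUBIC)
    cv2.imwrite(f"pics/{n}.png",img[:,:,::-1])
E
python3 - <<'E'
from h import *
np.set_printoptions(precision=4,suppress=True)
ims=[]
for n in("top","scene"):
    im=imaging.read_camera(n); ims.append(im); np.save(f"pics/{n}0.npy",im); c=cam(n)
    print(n,c["fx"],c["k1"],ray(c,[280,210]))
    for q in("basket","basket_grip","blue_label","blue_label_tab","yellow_label","drip_stand","label_block"):
        r=spotter.spot_in(n,q)[:2]; print(q,[(np.round(x["extent"]),round(x["conf"],2)) for x in r])
save("top0",ims[0],k=1.42);save("scene0",ims[1],k=1.42)
s=get_state();print(s["clock"],s["orientation"],s["tcp_pos"])
E
```

```text
top 441.5103111279943 -0.08217912053465702 (array([ 0.3238, -0.0128,  1.3975]), array([ 0.2207,  0.0111, -0.9753]))
basket [(array([258., 257., 295., 282.]), 0.88)]
basket_grip [(array([255., 256., 296., 280.]), 0.79)]
blue_label [(array([238., 222., 262., 228.]), 0.48)]
blue_label_tab [(array([242., 220., 263., 228.]), 0.64)]
yellow_label [(array([241., 197., 264., 204.]), 0.54)]
drip_stand [(array([109., 187., 225., 283.]), 0.74), (array([235., 199., 272., 233.]), 0.66)]
label_block [(array([238., 197., 269., 233.]), 0.71)]
scene 506.30860872579444 -0.09897078957021802 (array([-0.3895, -0.7134,  0.8384]), array([ 0.6995,  0.5138, -0.4968]))
basket [(array([219., 230., 264., 290.]), 0.7)]
basket_grip [(array([223., 228., 264., 290.]), 0.87)]
blue_label [(array([243., 215., 262., 245.]), 0.61)]
blue_label_tab [(array([244., 215., 264., 242.]), 0.68)]
yellow_label [(array([262., 204., 281., 228.]), 0.72)]
drip_stand [(array([147., 149., 228., 248.]), 0.57)]
label_block [(array([237., 221., 285., 256.]), 0.81)]
0.8 [0.     0.1156 0.9933 0.0001] [0.1321 0.5597 0.2314]
```

View pics/top0.png

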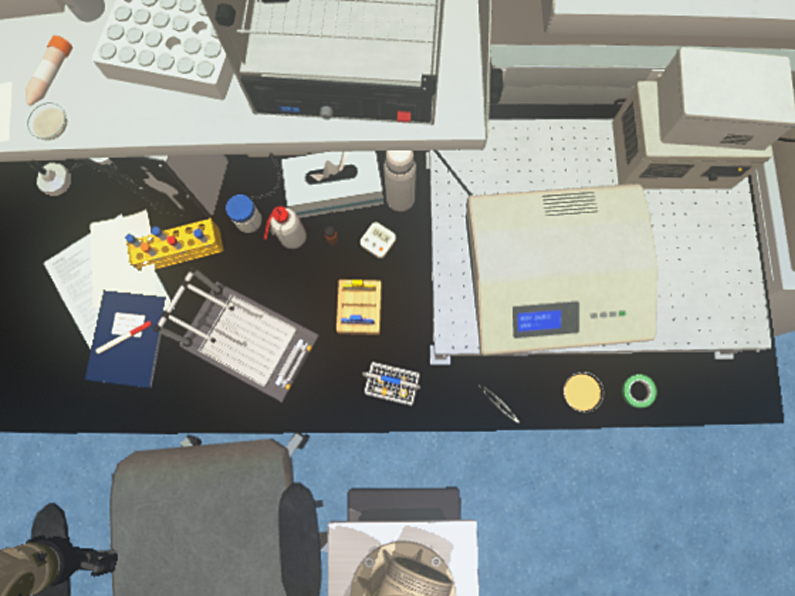

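View pics/scene0.png

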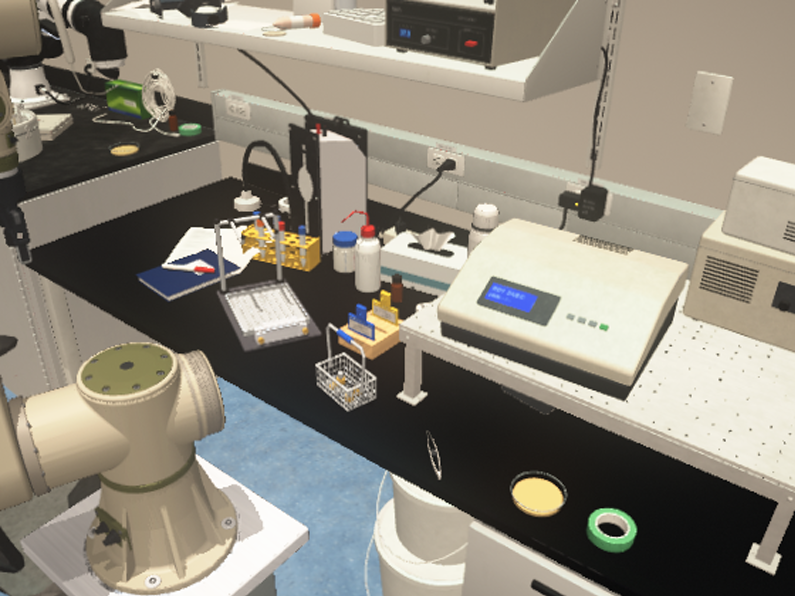

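Top view: the stand centre is near (240,335), its rail at (297,368) and its posts at (185,300). The block is at (358,305) with blue in the near slot (357,320). The basket is at (390,383). I'll get coarse poses and a wrist view.

```bash
python3 - <<'E'
from h import *
np.set_printoptions(precision=4,suppress=True)
im=np.load("pics/top0.npy")
w=imaging.read_camera("wrist")
a=cv2.resize(im[185:295,105:305],None,fx=4,fy=4,interpolation=cv2.INTER_CUBIC)
save("c1",a)
save("w0",w,k=1.42)
c=cam("wrist");print(c["fx"],c["k1"]);print(np.array(c["world_to_cam"])); s=get_state(); print(s["tcp_pos"])
T=np.array(c["world_to_cam"]);
from scipy.spatial.transform import Rotation as R
q=s["orientation"];Rt=R.from_quat([q[1],q[2],q[3],q[0]]).as_matrix();print("tool",Rt)
print("cam in tool",Rt.T@(-T[:3,:3].T@T[:3,3]-s["tcp_pos"])); print(T[:3,:3]@Rt)
ct=cam("top")
for nm,e,z in(("grip",[275.5,268],.125),("blue",[251,225],.085),("yel",[252.5,200],.085),("rail",[209,259],.03),("block",[253,215],.034)):
    print(nm,atz(ct,e,z))
E
```

```text
308.1407003008994 0.0026456530744197898
[[ 0.2292  0.9734  0.0004 -0.5759]
 [ 0.9227 -0.2173  0.3185 -0.0411]
 [ 0.3101 -0.0726 -0.9479  0.3802]
 [ 0.      0.      0.      1.    ]]
[0.1321 0.5597 0.2314]
tool [[-0.9733  0.2297  0.    ]
 [ 0.2297  0.9733  0.0001]
 [-0.      0.0001 -1.    ]]
cam in tool [ 0.0825  0.0007 -0.1424]
[[ 0.0005  1.     -0.0003]
 [-0.9479  0.0004 -0.3185]
 [-0.3185  0.0004  0.9479]]
grip [0.441  0.0163 0.125 ]
blue [0.5754 0.0904 0.085 ]
yel [0.6533 0.0862 0.085 ]
rail [0.4798 0.2253 0.03  ]
block [0.6173 0.0882 0.034 ]
```

View pics/c1.png

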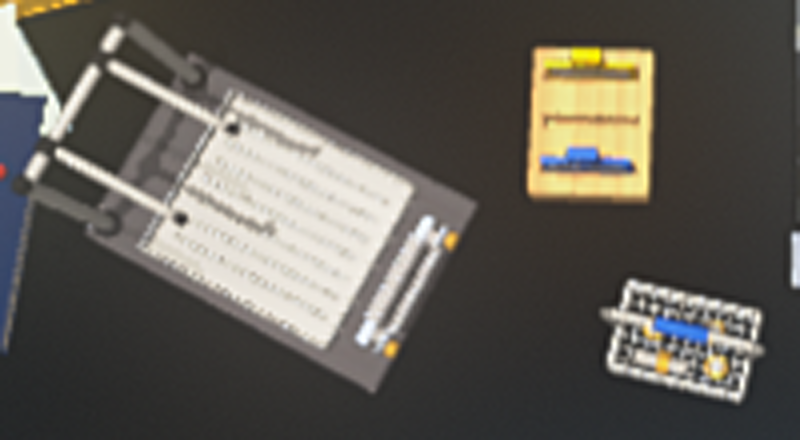

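View pics/w0.png

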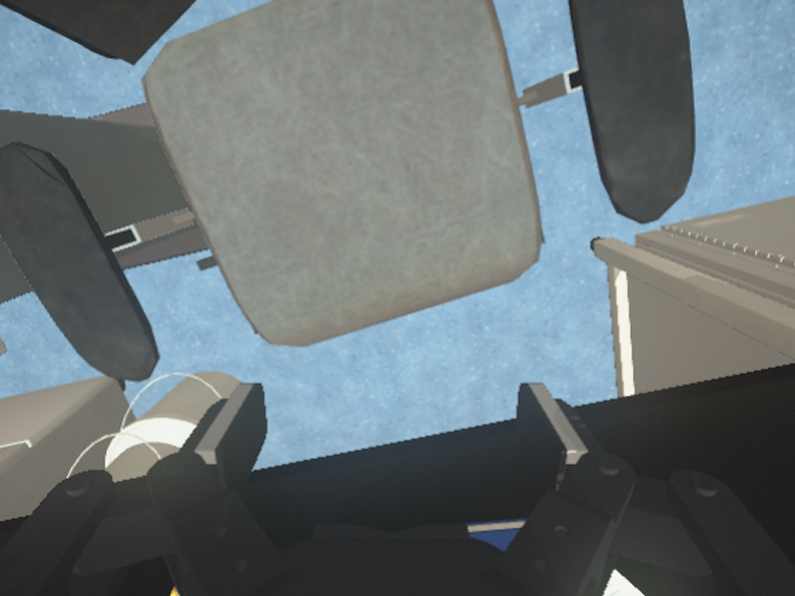

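```bash
python3 - <<'E'
from h import *
from scipy.optimize import least_squares
np.set_printoptions(precision=4,suppress=True)
c=cam("top"); px=lambda p:np.array(p)/4+[105-.4,185-.4]
L=[(477,205),(377,390),(88,235),(193,55),(232,128),(180,218),(452,240),(391,349)]
M=np.array([(-164,-85,4),(-164,85,4),(108,85,4),(108,-85,4),(-23,-36,202),(-23,36,202)])/1000
U=np.array([px(p) for p in L[:6]])
def W(t,M): 
    C,S=np.cos(t[2]),np.sin(t[2]); return np.c_[M[:,0]*C-M[:,1]*S+t[0],M[:,0]*S+M[:,1]*C+t[1],M[:,2]]
r=least_squares(lambda t:(proj(c,W(t,M))-U).ravel(),[.55,.35,1.05])
t=r.x;print("stand",t,np.degrees(t[2]));print((r.fun).reshape(-1,2))
print("seat",W(t,np.array([[0,0,.182]])),"slot",W(t,np.array([[-.15,0,.016]])))
a,b=atz(c,px((605,314)),.125),atz(c,px((760,350)),.125)
print("bar",a,b,np.linalg.norm(a-b),np.degrees(np.arctan2(*(a-b)[[1,0]])),(a+b)/2,"sleeve",atz(c,px((681,330)),.125))
print("tab",atz(c,px((567,152)),.1),atz(c,px((599,155)),.1))
a,b=atz(c,px((542,163)),.07),atz(c,px((635,166)),.07);print("plate",a,b,np.degrees(np.arctan2(*(a-b)[[1,0]])),(a+b)/2)
print("block",[atz(c,px(p),.034) for p in((530,48),(654,48),(651,201),(529,195))])
E
```

```text
stand [0.5594 0.3655 1.0837] 62.094129501116804
[[ 0.9217 -0.3573]
 [-0.0237  0.8687]
 [-0.6396  0.166 ]
 [-0.2448 -0.385 ]
 [ 0.022  -0.2596]
 [-0.0607 -0.0748]]
seat [[0.5594 0.3655 0.182 ]] slot [[0.4892 0.2329 0.016 ]]
bar [0.4557 0.0729 0.125 ] [ 0.4285 -0.0384  0.125 ] 0.11456758768164864 76.28008487581495 [0.4421 0.0172 0.125 ] sleeve [0.4436 0.0181 0.125 ]
tab [0.58   0.1032 0.1   ] [0.5774 0.0792 0.1   ]
plate [0.5776 0.125  0.07  ] [0.5744 0.0538 0.07  ] 87.4324619674566 [0.576  0.0894 0.07  ]
block [array([0.678 , 0.1393, 0.034 ]), array([0.6767, 0.0403, 0.034 ]), array([0.5532, 0.0431, 0.034 ]), array([0.5591, 0.1387, 0.034 ])]
```

```bash
cat >> h.py <<'E'
def goto(x,y,z,yaw_y):
    """tool-frame delta (cm) and twist (deg) to TCP target, jaw axis (tool y) at world angle yaw_y deg; tool assumed vertical"""
    from scipy.spatial.transform import Rotation as R
    s=get_state(); q=s["orientation"]; m=R.from_quat([q[1],q[2],q[3],q[0]]).as_matrix()
    d=m.T@(np.array([x,y,z])-s["tcp_pos"])*100
    a=np.degrees(np.arctan2(m[1,1],m[0,1])); tw=-(yaw_y-a)
    print("delta",np.round(d,2),"twist",round((tw+180)%360-180,1),"tcp",np.round(s["tcp_pos"],4),"F",np.round(s["wrist_force"],1),"gap",round(s["finger_gap"],4),"t",s["clock"],"j",np.round(s["joint_pos"],2))
E
python3 -c "
from h import *
goto(.443,.018,.19,-13.7)"
```

```text
delta [-42.7  -45.58   4.13] twist 90.4 tcp [0.1321 0.5597 0.2314] F [-0.  -0.2 -1.3] gap 0.0856 t 0.85 j [1.2  0.31 0.05 1.3  0.   1.43]
```

Call:
play_rows --moves '[{"claw": 8.5,"delta_pos": [-42.7,-45.6,4.1],"twist": 90.4},{"claw": 8.5,"delta_pos": [-42.7,-45.6,4.1],"twist": 90.4},{"claw": 8.5,"delta_pos": [-42.7,-45.6,4.1],"twist": 90.4},{"claw": 8.5,"delta_pos": [-42.7,-45.6,4.1],"twist": 90.4},{"claw": 8.5,"delta_pos": [-42.7,-45.6,4.1],"twist": 90.4},{"claw": 8.5,"delta_pos": [-42.7,-45.6,4.1],"twist": 90.4},{"claw": 8.5,"delta_pos": [-42.7,-45.6,4.1],"twist": 90.4},{"claw": 8.5,"delta_pos": [-42.7,-45.6,4.1],"twist": 90.4},{"claw": 8.5,"delta_pos": [-42.7,-45.6,4.1],"twist": 90.4},{"claw": 8.5,"delta_pos": [-42.7,-45.6,4.1],"twist": 90.4},{"claw": 8.5,"delta_pos": [-42.7,-45.6,4.1],"twist": 90.4},{"claw": 8.5,"delta_pos": [-42.7,-45.6,4.1],"twist": 90.4}]' --force 60

```text
clock: 2.35
tcp_pos: [0.4425, 0.0177, 0.1901]
orientation: [-0.001, 0.787, 0.617, -0.0]
wrist_force: [-0.1, -1.5, 0.6]
finger_gap: 0.0857
```

```bash
python3 - <<'E'
from h import *
goto(.443,.018,.106,-13.7)
c=cam("wrist"); w=imaging.read_camera("wrist").copy(); save("w1",w,k=1.42)
print(proj(c,[[.443,.018,.125]])*1.42, proj(c,[[.576,.0894,.1]])*1.42,proj(c,[[.4892,.2329,.05]])*1.42)
E
```

```text
delta [0.04 0.05 8.41] twist -0.1 tcp [0.4425 0.0177 0.1901] F [-0.1 -1.5  0.6] gap 0.0857 t 2.35 j [-0.14  0.08 -0.35  1.14  0.    1.67]
[[392.35395865 321.66699411]] [[621.93290427 110.97587654]] [[ 380.62974838 -132.83907407]]
```

View pics/w1.png

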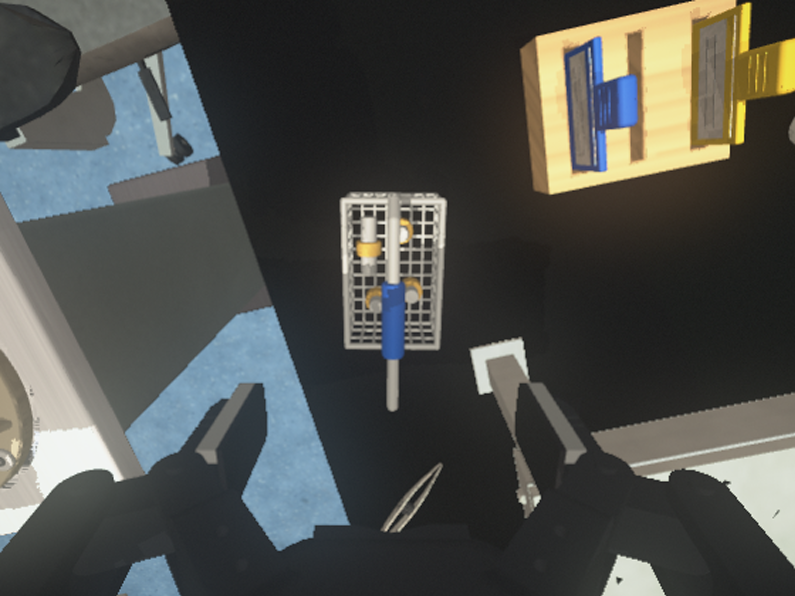

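Sleeve seen at (393,320) against a predicted (392,322), with the bar aligned. Grasp and lift.

Call:
play_rows --moves '[{"claw": 8.5,"delta_pos": [0,0,4.5],"twist": 0},{"claw": 8.5,"delta_pos": [0,0,8.4],"twist": 0},{"claw": 6,"delta_pos": [0,0,8.4],"twist": 0},{"claw": 0.5,"delta_pos": [0,0,8.4],"twist": 0},{"claw": 0.5,"delta_pos": [0,0,8.4],"twist": 0},{"claw": 0.5,"delta_pos": [0,0,8.4],"twist": 0},{"claw": 0.5,"delta_pos": [0,0,8.4],"twist": 0},{"claw": 0.5,"delta_pos": [0,0,5],"twist": 0},{"claw": 0.5,"delta_pos": [0,0,0],"twist": 0},{"claw": 0.5,"delta_pos": [0,0,-5],"twist": 0},{"claw": 0.5,"delta_pos": [0,0,-5],"twist": 0}]' --force 60

```text
clock: 3.78
tcp_pos: [0.4454, 0.0173, 0.2444]
orientation: [0.003, 0.786, 0.618, 0.003]
wrist_force: [-0.0, 0.4, -3.5]
finger_gap: 0.0098
```

```bash
python3 - <<'E'
from h import *
t=np.radians(62.1); u=np.array([np.cos(t),np.sin(t)]); S=np.array([.5594,.3655])
p=S-.10*u; print(p,u); goto(p[0],p[1],.24,62.1)
E
```

```text
[0.51260702 0.27712344] [0.46792981 0.88376563]
delta [26.83  0.37  0.46] twist -75.8 tcp [0.4454 0.0173 0.2444] F [-0.   0.4 -3.5] gap 0.0098 t 3.775 j [-0.14  0.05 -0.24  1.27  0.    1.67]
```

Call:
play_rows --moves '[{"claw": 0.5,"delta_pos": [3,0,0],"twist": -8},{"claw": 0.5,"delta_pos": [7,0,0],"twist": -17},{"claw": 0.5,"delta_pos": [11,0,0],"twist": -26},{"claw": 0.5,"delta_pos": [15,0,0],"twist": -35},{"claw": 0.5,"delta_pos": [19,0,0],"twist": -44},{"claw": 0.5,"delta_pos": [22,0,0],"twist": -53},{"claw": 0.5,"delta_pos": [24.5,0.2,0],"twist": -62},{"claw": 0.5,"delta_pos": [26,0.3,0],"twist": -70},{"claw": 0.5,"delta_pos": [26.8,0.4,0.4],"twist": -75.8},{"claw": 0.5,"delta_pos": [26.8,0.4,0.4],"twist": -75.8},{"claw": 0.5,"delta_pos": [26.8,0.4,0.4],"twist": -75.8},{"claw": 0.5,"delta_pos": [26.8,0.4,0.4],"twist": -75.8}]'

```text
clock: 5.28
tcp_pos: [0.5101, 0.2767, 0.2362]
orientation: [-0.0, 0.242, 0.97, -0.0]
wrist_force: [-0.1, 0.8, -0.9]
finger_gap: 0.0097
```

```bash
python3 - <<'E'
from h import *
t=np.radians(62.1); u=np.array([np.cos(t),np.sin(t)]); v=np.array([-u[1],u[0]]); S=np.array([.5594,.3655])
s=get_state(); P=S; goto(P[0],P[1],.24,62.1)
c=cam("wrist"); w=imaging.read_camera("wrist").copy()
for a,b,z in((-.023,-.036,.202),(-.023,.036,.202),(0,.036,.178),(0,-.036,.178),(-.164,-.085,.004),(-.164,.085,.004),(-.15,-.038,.05),(-.15,.038,.05),(.092,.036,.2)):
    q=S+a*u+b*v; p=proj(c,[[q[0],q[1],z]])[0]; print(a,b,np.round(p*1.42))
    cv2.circle(w,tuple(int(round(i)) for i in p),3,(255,0,255),1)
save("w2",w,k=1.42)
E
```

```text
delta [-0.19 10.16 -0.38] twist -0.1 tcp [0.5101 0.2767 0.2362] F [-0.1  0.8 -0.9] gap 0.0097 t 5.275 j [ 0.36  0.32  0.07  1.32 -0.    0.85]
-0.023 -0.036 [556. 422.]
-0.023 0.036 [577. 274.]
0 0.036 [605. 261.]
0 -0.036 [584. 395.]
-0.164 -0.085 [323. 343.]
-0.164 0.085 [313. 151.]
-0.15 -0.038 [329. 313.]
-0.15 0.038 [325. 217.]
0.092 0.036 [848. 273.]
```

View pics/w2.png

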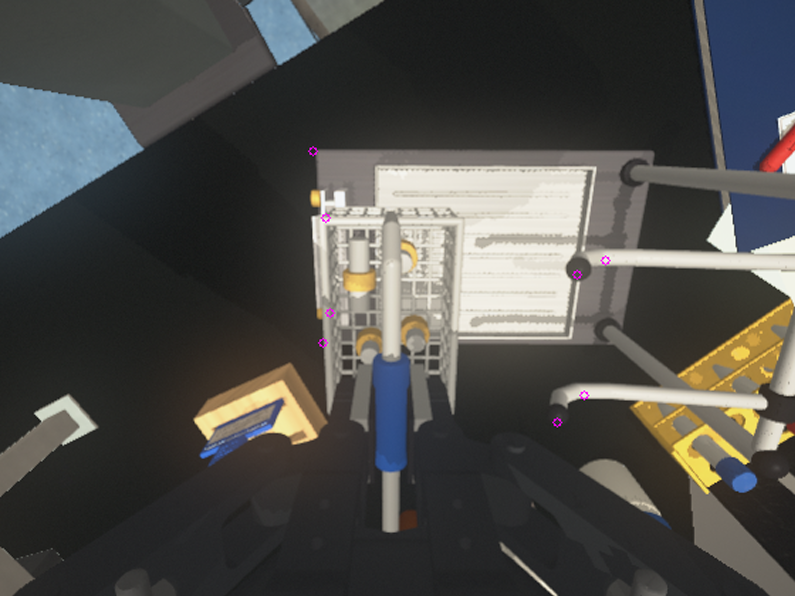

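Prong tips are seen at (559,409) and (578,268), predicted (556,422) and (577,274), which is about 2–3 mm off in stand y. That is fine for hanging. Move over the seat and lower.

Call:
play_rows --moves '[{"claw": 0.5,"delta_pos": [0,2.5,0],"twist": 0},{"claw": 0.5,"delta_pos": [0,5.5,0],"twist": 0},{"claw": 0.5,"delta_pos": [0,8.5,0],"twist": 0},{"claw": 0.5,"delta_pos": [0,10.2,0],"twist": 0},{"claw": 0.5,"delta_pos": [0,10.2,0],"twist": 0},{"claw": 0.5,"delta_pos": [0,10.2,2.5],"twist": 0},{"claw": 0.5,"delta_pos": [0,10.2,4.5],"twist": 0},{"claw": 0.5,"delta_pos": [0,10.2,6],"twist": 0},{"claw": 0.5,"delta_pos": [0,10.2,6.6],"twist": 0},{"claw": 0.5,"delta_pos": [0,10.2,6.9],"twist": 0},{"claw": 0.5,"delta_pos": [0,10.2,6.9],"twist": 0}]'

```text
clock: 6.7
tcp_pos: [0.5582, 0.3674, 0.1679]
orientation: [0.0, 0.241, 0.971, 0.0]
wrist_force: [-0.7, 0.2, -2.2]
finger_gap: 0.0099
```

```bash
python3 - <<'E'
from h import *
s=get_state(); goto(.5594,.3655,.163,62.1)
E
```

```text
delta [-0.2  -0.11  0.49] twist 0.0 tcp [0.5582 0.3674 0.1679] F [-0.7  0.2 -2.2] gap 0.0099 t 6.7 j [0.46 0.52 0.2  1.25 0.   0.95]
```

Call:
play_rows --moves '[{"claw": 0.5,"delta_pos": [0,0,0.2],"twist": 0},{"claw": 0.5,"delta_pos": [0,0,0.4],"twist": 0},{"claw": 0.5,"delta_pos": [0,0,0.5],"twist": 0},{"claw": 0.5,"delta_pos": [0,0,0.5],"twist": 0}]'

```text
clock: 7.2
tcp_pos: [0.5584, 0.3677, 0.1646]
orientation: [0.001, 0.241, 0.971, 0.001]
wrist_force: [-2.2, -1.2, 5.8]
finger_gap: 0.0101
```

Resting on the prongs (+5.8 N). Release and go up.

Call:
play_rows --moves '[{"claw": 2,"delta_pos": [0,0,0],"twist": 0},{"claw": 4.5,"delta_pos": [0,0,0],"twist": 0},{"claw": 4.5,"delta_pos": [0,0,0],"twist": 0},{"claw": 4.5,"delta_pos": [0,0,0],"twist": 0},{"claw": 4.5,"delta_pos": [0,0,-3],"twist": 0},{"claw": 4.5,"delta_pos": [0,0,-8],"twist": 0},{"claw": 4.5,"delta_pos": [0,0,-10],"twist": 0},{"claw": 4.5,"delta_pos": [0,0,-10],"twist": 0}]'

```text
clock: 8.2
tcp_pos: [0.5589, 0.3679, 0.2644]
orientation: [0.002, 0.241, 0.971, 0.001]
wrist_force: [0.3, -0.0, -0.5]
finger_gap: 0.0451
```

```bash
python3 - <<'E'
from h import *
t=np.radians(62.1); u=np.array([np.cos(t),np.sin(t)]); v=np.array([-u[1],u[0]]); S=np.array([.5594,.3655])
c=cam("wrist"); w=imaging.read_camera("wrist").copy(); im=imaging.read_camera("scene")
cs=cam("scene")
for q in ("basket",):
    for n in("wrist","scene"): print(n,[(np.round(x["extent"]),round(x["conf"],2)) for x in spotter.spot_in(n,q)[:2]])
q=np.r_[S,.182]; print(proj(cs,[q]),proj(c,[q]))
crop=im[120:260,130:290]
a=cv2.resize(crop,(480,420),interpolation=cv2.INTER_CUBIC)
save("s2",np.hstack([a,cv2.resize(w,(320,240)) if 0 else cv2.copyMakeBorder(cv2.resize(w,(320,240)),0,180,0,0,cv2.BORDER_CONSTANT)]))
goto(.577,.0905,.20,-2.6)
E
```

```text
wrist [(array([245., 134., 311., 279.]), 0.91)]
scene [(array([158., 165., 199., 211.]), 0.97), (array([151., 150., 225., 249.]), 0.18)]
[[180.69469347 165.87184236]] [[271.38464185 220.44277294]]
delta [-14.69 -23.51   6.07] twist 64.7 tcp [0.5572 0.367  0.2604] F [ 0.6 -0.1 -0.8] gap 0.0451 t 8.4 j [0.46 0.5  0.4  1.47 0.   0.95]
```

View pics/s2.png

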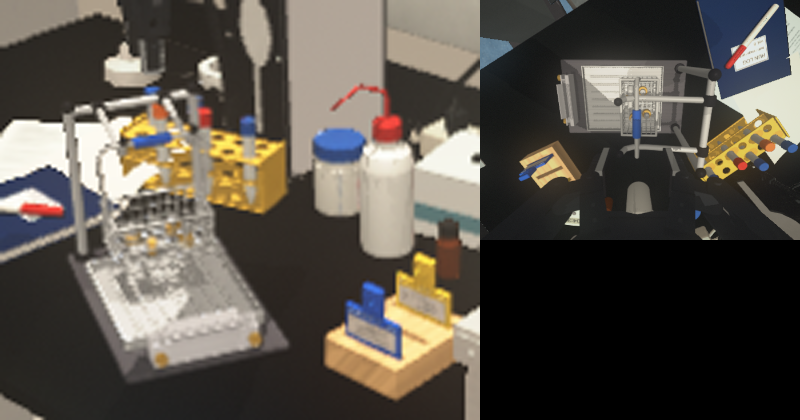

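The basket hangs upright with its sleeve between the prongs. Next, a close look at the rail on the way to the label.

Call:
play_rows --moves '[{"claw": 4.5,"delta_pos": [0,-5,0],"twist": 0},{"claw": 4.5,"delta_pos": [0,-10,0],"twist": 0},{"claw": 6,"delta_pos": [-0.2,-15,0],"twist": 0},{"claw": 8.5,"delta_pos": [-0.2,-15,5],"twist": 0},{"claw": 8.5,"delta_pos": [-0.2,-15,10],"twist": 0},{"claw": 8.5,"delta_pos": [-0.2,-15,10],"twist": 0},{"claw": 8.5,"delta_pos": [-0.2,-15,10],"twist": 0}]'

```text
clock: 9.28
tcp_pos: [0.4899, 0.2341, 0.1632]
orientation: [0.0, 0.241, 0.971, 0.0]
wrist_force: [0.9, 0.4, 0.8]
finger_gap: 0.0852
```

```bash
python3 - <<'E'
from h import *
t=np.radians(62.1); u=np.array([np.cos(t),np.sin(t)]); v=np.array([-u[1],u[0]]); S=np.array([.5594,.3655])
c=cam("wrist"); w=imaging.read_camera("wrist").copy(); np.save("pics/w3.npy",w)
import pickle; pickle.dump(c,open("pics/w3.pkl","wb"))
k=2;x0,y0=130,60; W=cv2.resize(w[y0:y0+290,x0:x0+390],None,fx=k,fy=k,interpolation=cv2.INTER_CUBIC)
for a,b,z in((-.15,-.038,.05),(-.15,.038,.05),(-.164,-.085,.004),(-.164,.085,.004),(-.154,.038,.05),(-.146,.038,.05)):
    q=S+a*u+b*v; p=(proj(c,[[q[0],q[1],z]])[0]-[x0,y0])*k; print(a,b,np.round(p))
    cv2.circle(W,tuple(int(round(i)) for i in p),3,(255,0,255),1)
save("w3",W)
goto(.577,.0905,.20,-2.6)
E
```

```text
-0.15 -0.038 [285. 372.]
-0.15 0.038 [285. 206.]
-0.164 -0.085 [261. 414.]
-0.164 0.085 [255.  87.]
-0.154 0.038 [275. 206.]
-0.146 0.038 [295. 206.]
delta [-14.35  -8.68  -3.58] twist 64.7 tcp [0.4908 0.2343 0.1641] F [ 0.2 -0.1  0.7] gap 0.0852 t 9.325 j [ 0.3   0.28 -0.17  1.12  0.    0.78]
```

View pics/w3.png

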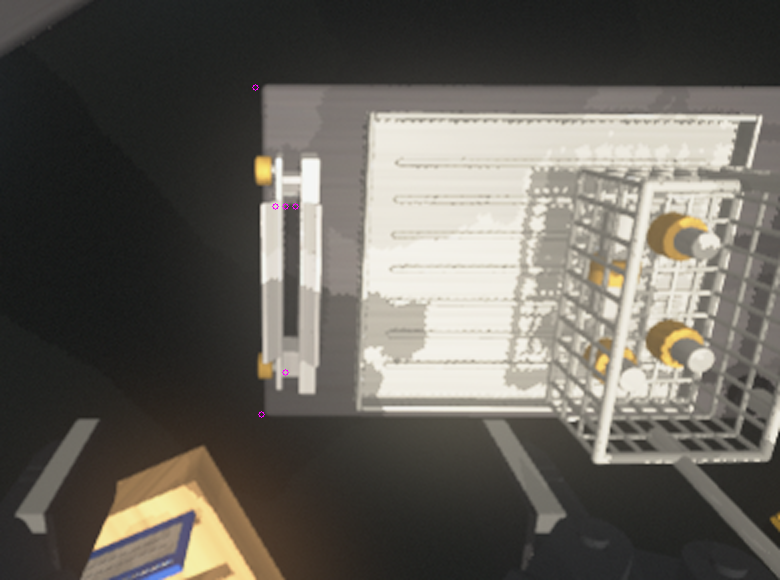

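Rail mouth seen with its centre at column 291 and rows 203–368, against a predicted 285 and 206–372. The slot is about 3 mm in +x and 1.6 mm in +y from my estimate, so I'll refit.

```bash
python3 - <<'E'
from h import *
import pickle
from scipy.optimize import least_squares
np.set_printoptions(precision=4,suppress=True)
c=pickle.load(open("pics/w3.pkl","rb"))
M=np.array([(-.164,-.085,.004),(-.164,.085,.004),(-.15,-.038,.05),(-.15,.038,.05)])
U=np.array([(264,414),(264,86),(290.5,368),(291.5,203)])/2+[130-.25,60-.25]
def W(t): 
    C,S=np.cos(t[2]),np.sin(t[2]); return np.c_[M[:,0]*C-M[:,1]*S+t[0],M[:,0]*S+M[:,1]*C+t[1],M[:,2]]
r=least_squares(lambda t:(proj(c,W(t))-U).ravel(),[.56,.366,1.08]); t=r.x
print(t,np.degrees(t[2]),r.fun); print("slot",t[:2]-.15*np.array([np.cos(t[2]),np.sin(t[2])]))
E
```

```text
[0.5608 0.3675 1.0737] 61.52054934907337 [-0.0182 -0.8401 -0.485  -0.6505 -0.0368  1.1274  0.484   0.254 ]
slot [0.4893 0.2357]
```

Call:
play_rows --moves '[{"claw": 8.5,"delta_pos": [-2,-1,-3.6],"twist": 9},{"claw": 8.5,"delta_pos": [-5,-3,-3.6],"twist": 19},{"claw": 8.5,"delta_pos": [-8,-5,-3.6],"twist": 29},{"claw": 8.5,"delta_pos": [-11,-7,-3.6],"twist": 39},{"claw": 8.5,"delta_pos": [-13,-8,-3.6],"twist": 49},{"claw": 8.5,"delta_pos": [-14.4,-8.7,-3.6],"twist": 59},{"claw": 8.5,"delta_pos": [-14.4,-8.7,-3.6],"twist": 64.7},{"claw": 8.5,"delta_pos": [-14.4,-8.7,-3.6],"twist": 64.7},{"claw": 8.5,"delta_pos": [-14.4,-8.7,-3.6],"twist": 64.7}]'

```text
clock: 10.45
tcp_pos: [0.5768, 0.0899, 0.1996]
orientation: [0.001, 0.722, 0.692, 0.001]
wrist_force: [-0.2, -0.3, 0.0]
finger_gap: 0.0851
```

```bash
python3 - <<'E'
from h import *
c=cam("wrist"); w=imaging.read_camera("wrist").copy(); np.save("pics/w4.npy",w)
import pickle; pickle.dump(c,open("pics/w4.pkl","wb"))
k=2;x0,y0=90,60; W=cv2.resize(w[y0:y0+290,x0:x0+390],None,fx=k,fy=k,interpolation=cv2.INTER_CUBIC)
t=np.radians(-2.6);u=np.array([np.cos(t),np.sin(t)]); v=np.array([-u[1],u[0]]);S=np.array([.577,.0905])
for a,b,z in((0,.012,.1),(0,-.012,.1),(0,.035,.07),(0,-.035,.07)):
    q=S+a*u+b*v; p=(proj(c,[[q[0],q[1],z]])[0]-[x0,y0])*k; print(a,b,np.round(p))
    cv2.circle(W,tuple(int(round(i)) for i in p),3,(255,0,255),1)
save("w4",W); goto(.577,.0905,.066,-2.6)
E
```

```text
0 0.012 [371. 274.]
0 -0.012 [371. 329.]
0 0.035 [371. 206.]
0 -0.035 [370. 351.]
delta [ 0.06  0.02 13.33] twist 0.1 tcp [0.5766 0.0899 0.1993] F [-0.5 -0.1  0.9] gap 0.0851 t 10.5 j [0.02 0.34 0.   1.23 0.   1.63]
```

View pics/w4.png

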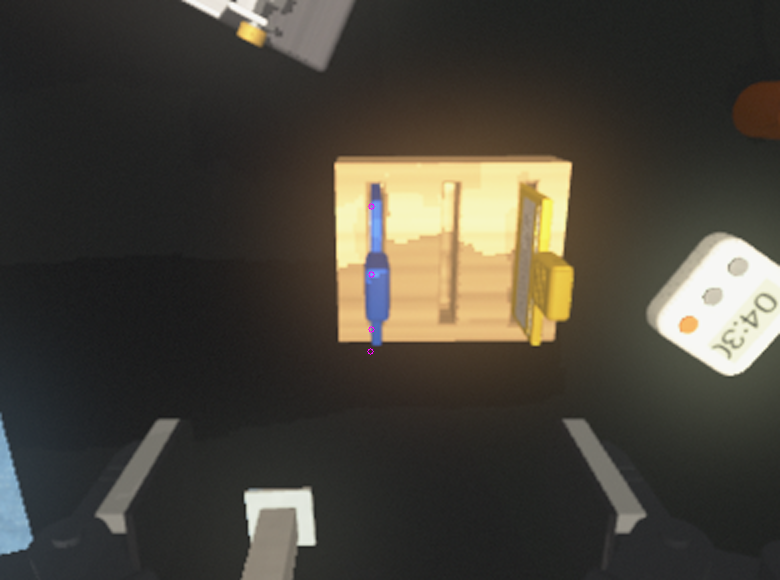

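Blue tab top centre at (377,293) against a predicted (371,301). I'll shift about 2 mm in tool y and 3 mm in tool x, then grasp it with the fingers part open so they stay clear of the yellow holder.

Call:
play_rows --moves '[{"claw": 5,"delta_pos": [0.3,0.2,2],"twist": 0},{"claw": 5,"delta_pos": [0.3,0.2,5],"twist": 0},{"claw": 5,"delta_pos": [0.3,0.2,9],"twist": 0},{"claw": 5,"delta_pos": [0.3,0.2,12],"twist": 0},{"claw": 5,"delta_pos": [0.3,0.2,13.3],"twist": 0},{"claw": 5,"delta_pos": [0.3,0.2,13.3],"twist": 0},{"claw": 0.5,"delta_pos": [0.3,0.2,13.3],"twist": 0},{"claw": 0.5,"delta_pos": [0.3,0.2,13.3],"twist": 0},{"claw": 0.5,"delta_pos": [0.3,0.2,13.3],"twist": 0},{"claw": 0.5,"delta_pos": [0.3,0.2,13.3],"twist": 0},{"claw": 0.5,"delta_pos": [0.3,0.2,13.3],"twist": 0}]' --force 80

```text
clock: 11.88
tcp_pos: [0.5795, 0.0926, 0.0668]
orientation: [0.001, 0.723, 0.691, 0.001]
wrist_force: [0.9, -1.0, 6.0]
finger_gap: 0.0087
```

Call:
play_rows --moves '[{"claw": 0.5,"delta_pos": [0,0,-2],"twist": 0},{"claw": 0.5,"delta_pos": [0,0,-4],"twist": 0},{"claw": 0.5,"delta_pos": [0,0,-7],"twist": 0},{"claw": 0.5,"delta_pos": [0,0,-11],"twist": 0},{"claw": 0.5,"delta_pos": [0,0,-11],"twist": 0},{"claw": 0.5,"delta_pos": [0,0,-11],"twist": 0}]'

```text
clock: 12.62
tcp_pos: [0.5778, 0.0925, 0.1747]
orientation: [-0.0, 0.723, 0.691, -0.0]
wrist_force: [-0.5, -0.4, -1.0]
finger_gap: 0.0088
```

```bash
python3 - <<'E'
from h import *
goto(.4893,.2357,.165,61.7)
E
```

```text
delta [13.91 -9.49  0.98] twist -64.3 tcp [0.5778 0.0925 0.1747] F [-0.5 -0.4 -1. ] gap 0.0088 t 12.625 j [ 0.02  0.35 -0.03  1.18  0.    1.64]
```

Call:
play_rows --moves '[{"claw": 0.5,"delta_pos": [2,-1,0],"twist": -8},{"claw": 0.5,"delta_pos": [4,-3,0],"twist": -17},{"claw": 0.5,"delta_pos": [7,-5,0],"twist": -26},{"claw": 0.5,"delta_pos": [9.5,-6.5,0],"twist": -35},{"claw": 0.5,"delta_pos": [12,-8,0],"twist": -45},{"claw": 0.5,"delta_pos": [13.9,-9.5,0],"twist": -55},{"claw": 0.5,"delta_pos": [13.9,-9.5,1],"twist": -64.3},{"claw": 0.5,"delta_pos": [13.9,-9.5,1],"twist": -64.3},{"claw": 0.5,"delta_pos": [13.9,-9.5,1],"twist": -64.3},{"claw": 0.5,"delta_pos": [13.9,-9.5,1],"twist": -64.3}]'

```text
clock: 13.88
tcp_pos: [0.4898, 0.2353, 0.1652]
orientation: [-0.0, 0.245, 0.969, 0.0]
wrist_force: [-0.5, 0.3, -0.7]
finger_gap: 0.0088
```

```bash
python3 - <<'E'
from h import *
from scipy.spatial.transform import Rotation as R
goto(.4893,.2357,.165,61.7)
s=get_state(); c=cam("wrist"); w=imaging.read_camera("wrist").copy()
q=s["orientation"]; m=R.from_quat([q[1],q[2],q[3],q[0]]).as_matrix()
k=2;x0,y0=130,60; W=cv2.resize(w[y0:y0+290,x0:x0+390],None,fx=k,fy=k,interpolation=cv2.INTER_CUBIC)
D=lambda P,col:[(print(np.round((p-[x0,y0])*k)),cv2.circle(W,tuple(int(round(i)) for i in (p-[x0,y0])*k),3,col,1)) for p in proj(c,np.array(P))]
# tab/plate in tool frame
print("label");D([s["tcp_pos"]+m@np.array(a) for a in((.012,0,-.034),(.035,0,-.004),(-.035,0,-.004),(.035,0,.056))],(255,0,255))
t=1.0737;u=np.array([np.cos(t),np.sin(t)]); v=np.array([-u[1],u[0]]);S=np.array([.4893,.2357])
print("slot");D([[*(S+b*v),.05] for b in(.038,-.038)]+[[*(S-.014*u+b*v),.004] for b in(.085,-.085)],(0,255,0))
save("w5",W)
E
```

```text
delta [0.07 0.01 0.02] twist -0.1 tcp [0.4898 0.2353 0.1652] F [-0.5  0.3 -0.7] gap 0.0088 t 13.875 j [ 0.3   0.28 -0.16  1.13  0.    0.8 ]
label
[287. 460.]
[287. 305.]
[288. 547.]
[288. 246.]
slot
[289. 204.]
[288. 369.]
[259.  86.]
[263. 411.]
```

View pics/w5.png

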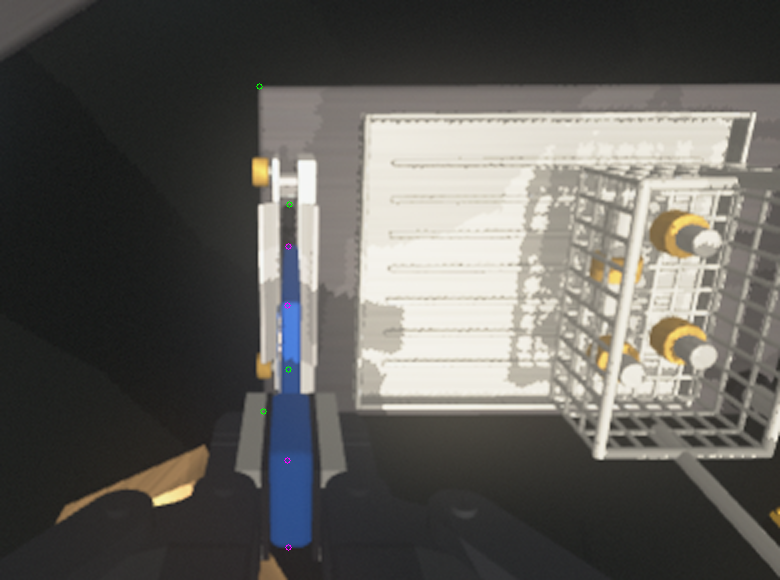

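Label hanging straight: plate at column 291, rail mouth 258–319. Allowing for a camera bias of about 1.3 mm, I'll shift tool y by −0.1 cm and lower in steps.

Call:
play_rows --moves '[{"claw": 0.5,"delta_pos": [0,-0.1,2],"twist": 0},{"claw": 0.5,"delta_pos": [0,-0.1,4],"twist": 0},{"claw": 0.5,"delta_pos": [0,-0.1,5],"twist": 0},{"claw": 0.5,"delta_pos": [0,-0.1,5.7],"twist": 0},{"claw": 0.5,"delta_pos": [0,-0.1,6.4],"twist": 0},{"claw": 0.5,"delta_pos": [0,-0.1,6.8],"twist": 0},{"claw": 0.5,"delta_pos": [0,-0.1,7.2],"twist": 0},{"claw": 0.5,"delta_pos": [0,-0.1,7.2],"twist": 0}]'

```text
clock: 14.92
tcp_pos: [0.4891, 0.2348, 0.0932]
orientation: [-0.0, 0.244, 0.97, -0.0]
wrist_force: [-0.7, -0.1, -0.2]
finger_gap: 0.0086
```

Call:
play_rows --moves '[{"claw": 0.5,"delta_pos": [0,0,0.4],"twist": 0},{"claw": 0.5,"delta_pos": [0,0,0.8],"twist": 0},{"claw": 0.5,"delta_pos": [0,0,1.2],"twist": 0},{"claw": 0.5,"delta_pos": [0,0,1.5],"twist": 0},{"claw": 0.5,"delta_pos": [0,0,1.5],"twist": 0}]'

```text
clock: 15.55
tcp_pos: [0.4892, 0.2348, 0.0786]
orientation: [0.0, 0.244, 0.97, 0.0]
wrist_force: [-1.1, -1.0, 5.0]
finger_gap: 0.0091
```

Call:
play_rows --moves '[{"claw": 0.5,"delta_pos": [0,0,0.2],"twist": 0},{"claw": 0.5,"delta_pos": [0,0,0.4],"twist": 0},{"claw": 0.5,"delta_pos": [0,0,0.6],"twist": 0},{"claw": 0.5,"delta_pos": [0,0,0.6],"twist": 0},{"claw": 0.5,"delta_pos": [0,0,0.6],"twist": 0}]'

```text
clock: 16.18
tcp_pos: [0.4892, 0.2348, 0.0732]
orientation: [0.0, 0.244, 0.97, 0.0]
wrist_force: [-2.4, -1.0, 7.8]
finger_gap: 0.0091
```

Call:
play_rows --moves '[{"claw": 0.5,"delta_pos": [0,0,0.1],"twist": 0},{"claw": 0.5,"delta_pos": [0,0,0.2],"twist": 0},{"claw": 0.5,"delta_pos": [0,0,0.3],"twist": 0},{"claw": 0.5,"delta_pos": [0,0,0.3],"twist": 0},{"claw": 0.5,"delta_pos": [0,0,0.3],"twist": 0}]'

```text
clock: 16.8
tcp_pos: [0.4895, 0.235, 0.0726]
orientation: [0.001, 0.244, 0.97, 0.001]
wrist_force: [-7.7, -2.9, 24.7]
finger_gap: 0.0088
```

Force jumped to 24.7 N and travel stopped, so it is on the stop. Hold, then check.

Call:
play_rows --moves '[{"claw": 0.5,"delta_pos": [0,0,0],"twist": 0},{"claw": 0.5,"delta_pos": [0,0,0],"twist": 0},{"claw": 0.5,"delta_pos": [0,0,0],"twist": 0},{"claw": 0.5,"delta_pos": [0,0,0],"twist": 0}]'

```text
clock: 17.3
tcp_pos: [0.4895, 0.235, 0.0726]
orientation: [0.001, 0.244, 0.97, 0.001]
wrist_force: [-8.4, -2.2, 24.8]
finger_gap: 0.0093
```

```bash
python3 - <<'E'
from h import *
goto(.4893,.2348,.072,61.7)
im=imaging.read_camera("scene"); w=imaging.read_camera("wrist")
a=cv2.resize(im[120:260,130:270],(420,420),interpolation=cv2.INTER_CUBIC)
b=cv2.copyMakeBorder(cv2.resize(w,(373,280)),0,140,0,0,cv2.BORDER_CONSTANT)
save("f",np.hstack([a,b]))
E
```

```text
delta [ 0.01 -0.03  0.06] twist 0.0 tcp [0.4895 0.235  0.0726] F [-8.4 -2.2 24.8] gap 0.0093 t 17.3 j [ 0.3   0.35 -0.31  0.91 -0.    0.79]
```

View pics/f.png

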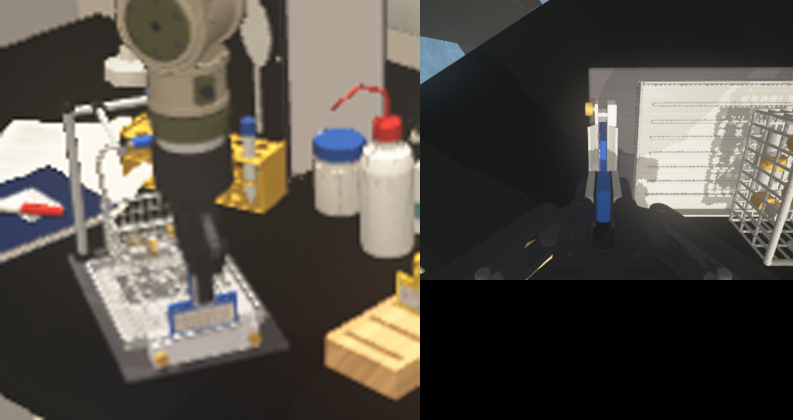

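The holder sits in the slot and the basket still hangs untouched. Grasp offset puts the foot at 0.0726 − 0.0568 = 15.8 mm (home is 16 mm), so I'm handing in.

```bash
python3 -c "
from h import *
print(env.hand_in()); s=get_state(); print(s['tcp_pos'],s['wrist_force'],s['clock'])"
```

```text
the job is handed in; nothing more can be done
None
the job is handed in; nothing more can be done
```

I hung the basket on the twin-prong hook and let go of it. Then I took the blue holder out of the block and pushed it down in the rail slot onto its stop. The job was handed in at about 17.4 s with the arm still gripping and pressing; no verdict was reported.

**Last checks:**
- **Holder depth:** pressing force rose from about 8 N on the spring to about 25 N, and travel stopped, so it is against the stop. The grasp height puts the holder's foot at about 15.8 mm, where fully home is 16 mm.
- **Pictures:** the last ones show the holder upright in the slot and the basket hanging clear of the arm. The yellow holder is still in its slot.
- **Disagreements:** the wrist camera placed the slot about 3 mm from the top camera's estimate, and I corrected about 1.3 mm of that as camera bias. About 8 N of sideways force remained at the stop.
- **Not measured:** I did not read the sprung strip's travel directly. I did not recheck the objects behind the work by numbers, and the arm never worked close to them.

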